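# Walk the bench power supply home into its docking bay

### The job

The heavy bench power supply stands in front of its docking bay under the riser shelf. Walk it forward along the bench into the bay (the black bumpers at its two near corners are there to be pushed in turn; never press on the control panel between them) until it stands centred and square, fully home with both sprung contacts pressed in, and leave it there. Do not ram it against the stop, do not tip it or knock the shelf, and leave the things around it where they are.

Things in the scene. Friction and masses are not known exactly. Their poses are not given: they have to be found in the camera images.
- supply: Bench power supply: grey case 130 deep (x) x 200 wide (y) x 95 mm high, flat on the bench, 1.1 to 1.9 kg, takes roughly 5 to 15 N to slide. Origin: centre of its underside; +x towards the bay, +y its left, z up. Leading face at x = +65 mm. A push on one near corner turns it as well as moving it: the far corner stays nearly in place.
- bumper_left (a point): Middle of the near face of the supply's left corner bumper, an upright black rubber post 30 mm wide (y), 95 mm high, flush with the case's side: near face at x = -65, y = +70 to +100 mm of the supply; this point is at x -65, y +85, z 47.5 mm. Push here towards the supply's +x, 25 to 60 mm above the bench.
- bumper_right (a point): The same for the right corner bumper: at x -65, y -85, z 47.5 mm of the supply.
- panel: Control panel of the supply (screen, two knobs, three terminals, brow above them), fills the 140 mm between the two bumpers; its face is recessed 13 mm and its knobs and brow about 5 mm behind the bumpers' near faces. It must not be pressed. Origin: middle of its lower edge; axes as the supply.
- bay: Fixed docking bay: an aluminium stop wall 266 wide x 60 mm high beneath a white riser shelf. Origin on the bench at the middle of the wall's near face; +x points into the wall (away from the robot), +y left, z up. Fully home, the supply's leading face lies against the wall: its origin is at x = -65, y = 0 mm here, same axes.
- shelf_edge (a point): Middle of the lower near edge of the bay's shelf board, at x -155, y 0, z 175 mm of the bay. The board (14 mm thick, y = -145 to +145) spans from here to x = +40; a tray and a timer stand on it. At home the bumpers are 25 mm inside this edge, so the pushing tool must lean back. Side cheeks below it: y = +-133 to +-143 (feet to +-156), x = -85 to +40 mm.
- contact_left (a joint): Travel (m) of the left sprung contact block in the stop wall: a block 36 wide x 16 mm high at y = +50, z = 45 mm of the bay, sticking out 10 mm from the wall at 0; 0.010 when pressed flush with the wall. Its spring pushes back with 0.6 N at the start to 1.6 N at the end, less than the friction under the supply, so the supply stays where it is left.
- contact_right (a joint): The same for the right contact block, at y = -50 mm of the bay.
- solvent_bottle: Clear pump bottle, 62 mm across, 122 mm high, to the right of the bay; bystander. Origin: centre of its underside.
- shell: White hexagonal shell, 69x72x26 mm, lying right of the supply's path; bystander. Origin: centre of its underside.
- parts_box: Small lidded parts box, 60x68x25 mm, left of the bay; bystander. Origin: centre of its underside.
- dongle: USB dongle, 18x48x12 mm, lying left of the supply; bystander. Origin: centre of its underside.

How it is judged:
By the outcome, as a careful person would: the job done as asked, in the order asked, and still so for the second after the job is handed in, with the robot touching nothing.
It also fails if it takes over 64 s, if anything falls off the work surface, if the arm or the gripper's body presses on something with over 40 N, if the wrist force passes 120 N, or if a joint passes its speed limit or range.

### The arm

A 7-joint arm with a two-finger parallel gripper is mounted at the origin on a cart in front of the work surface, level with it; the furniture and walls round the work are solid. World frame = base frame: x ahead of the robot, y to its left, z up, the work surface at z = 0. Lengths are in m, angles in rad, forces in N, time in s.
With the tool pointing down it reaches from about 0.4 to 0.85 m from the base axis. Payload 10.4 kg.
Tool frame: the origin (TCP) lies on the centre line of the jaws, within the pads' length; the fingertips stand 11 mm ahead of it and the grasp point (between the pads) lies 8 mm behind it; z points along the fingers, y is the line along which they close (so a half turn about z gives the same grasp; the last joint's range is limited). The gripper opens to 87 mm and grips with 3 to 60 N. Pads are 19 mm wide; open, the fingers measure 117 mm over their backs; the gripper's body (75 mm by 190 mm) begins 51 mm behind the grasp point.
Start: joints at [-1.247, 0.332, -0.065, 1.46, 0.022, 1.35, -0.088], TCP at [0.212, 0.588, 0.234] pointing down, gripper open.
Joint ranges: [-2.6, 2.6], [-0.5, 2.12], [-1.47, 1.34], [0.16, 2.42], [-1.27, 4.41], [0.06, 2.06], [-2.6, 2.6]. Speed limits (rad/s): [2.22, 2.22, 2.79, 2.79, 3.14, 3.14, 3.14].

### API

Orientations are given as a unit quaternion [x, y, z, w].
In Python, from bench import r gives the robot as it stands.
- The arm moves only by the shell command python3 -m pendant 'ROWS' [OPENING] [FORCE]. ROWS is JSON, a list of rows, each a list of 4 numbers: the shift along the tool's x, y, z in m, then the turn about the tool's z in rad. A call has 1 to 8 rows; each row shifts and turns the commanded pose from where the row before left it, along the tool's axes as they then stand; what a row does not reach is not made up. A row lasts 1/12 s, in which the tool goes at most 41.7 mm and 7.16 degrees, less where a joint would pass 70% of its speed; a pose out of reach is approached as far as the arm can. A call with a gripper value outside its range is refused whole. OPENING is the opening, from 0 (shut) to 1 (fully open), set as the call begins (- or left out, the last holds). The fingers move at their own pace and stop on an object; FORCE is the grip in N (left out, the last holds). Time passes only in rows, so rows that do not move let the fingers close. It gives the time, the measured TCP pose, the force, the opening and the grip force at its end, in the units of the state.
- r.read_state(): the state, without advancing time (a new reading comes with each control period).
- r.camera(name): name is "scene" or "top" or "wrist"; returns a dict with "img" (400x640x3 uint8, red, green, blue), "camera_matrix" (3x3 intrinsics, pixels), "xyz" and "attitude" of the camera in the world. Camera axes: x right, y down, z forward; pixel columns grow to the right and rows downward; lengths in m; the calibration is good to about 2 mm. A picture is of the moment at which its call begins. There is no depth.
- r.close_job(): hands the job in; it is judged then, once.
Trained networks look in the newest picture that a camera, given by its name, has taken for a name from the list of things; names that differ only in an ending like _2 or _b are one class to them, and where a whole thing is asked for, a point or a joint stands for the part that bears it (a point fixed in the world has none). Each returns a list of dicts, best first, with "score" (0 to 1); they miss things now and then, are a little off and sometimes report something else, mostly with a low value. They report only what shows in the picture. A call takes as long as a camera call.
- r.outline_of(thing, camera): "mask" (400x640 bool, what is visible of it) and "bbox" ([centre column, centre row, width, height] in pixels, round what is visible of it).
The state is a dict: "time": time; "joint_positions": joint angles; "joint_vel": joint speeds; "joint_torque": joint torques, N m; "ee_pos": TCP position; "eef_rot": TCP orientation; "ft_force": force on the tool from outside, world axes, zero at the start; "torque": the same for the moment, N m; "width": finger opening in m; "grip_force": force on a finger pad.
Only numpy, scipy, OpenCV 4.12 (cv2) and the standard library are available. Lean on these libraries where they do the work, as an engineer would, in place of code of your own. Each camera call takes 0.05 s, during which the arm holds its last target. There are 200 camera calls.

## Working session

There is one attempt and no reset: what is moved stays moved. The work goes in short steps, Python scripts to look and compute and a shell command to move; the robot and the scene stay as the last step left them, time stands still between calls to the robot, and variables do not carry over. Pictures are saved under pics/ and viewed, at most 10 in all, crops included, and the job is handed in when it is done.

```bash
mkdir -p pics; ls; python3 - <<'E'
from bench import r
import cv2,numpy as np
s=r.read_state();print({k:np.round(s[k],3).tolist() for k in s})
for c in("scene","top"):
    d=r.camera(c);cv2.imwrite(f"pics/{c}0.png",d["img"][:,:,::-1])
    print(c,d["camera_matrix"],d["xyz"],d["attitude"])
    for t in("supply","bay","bumper_left","panel","shelf_edge","shell","dongle","solvent_bottle","parts_box"):
        try:
            o=r.outline_of(t,c);print(t,[(round(x["score"],2),np.round(x["bbox"]).tolist()) for x in o[:2]])
        except Exception as e:print(t,e)
E
```

```text
pics
{'time': 0.0, 'joint_positions': [-1.247, 0.333, -0.065, 1.461, 0.022, 1.35, -0.089], 'joint_vel': [-0.001, 0.001, 0.001, -0.001, 0.0, 0.0, -0.001], 'joint_torque': [-0.0, -62.328, 0.024, -38.986, -0.062, 0.04, 0.0], 'ee_pos': [0.212, 0.587, 0.233], 'eef_rot': [0.173, 0.985, -0.001, -0.0], 'ft_force': [0.075, -0.287, 0.0], 'torque': [0.025, -0.002, 0.031], 'grip_force': 0.0, 'width': 0.087}
scene [[443.18343408   0.         317.86182498]
 [  0.         443.18343408 196.34117661]
 [  0.           0.           1.        ]] [-0.11507153  0.77189285  0.50022263] [-0.37793249  0.7423998  -0.49309045  0.25074164]
supply [(0.94, [309.0, 253.0, 71.0, 61.0])]
bay [(0.56, [264.0, 221.0, 146.0, 126.0])]
bumper_left [(0.61, [309.0, 253.0, 69.0, 57.0])]
panel [(0.6, [309.0, 253.0, 68.0, 60.0])]
shelf_edge [(0.68, [268.0, 217.0, 150.0, 122.0])]
shell [(0.95, [396.0, 224.0, 32.0, 22.0])]
dongle [(0.71, [321.0, 313.0, 18.0, 11.0])]
solvent_bottle [(0.67, [356.0, 179.0, 19.0, 22.0]), (0.52, [397.0, 225.0, 32.0, 23.0])]
parts_box [(0.74, [254.0, 300.0, 43.0, 39.0])]
top [[465.66041794   0.         324.27536598]
 [  0.         465.66041794 196.32509471]
 [  0.           0.           1.        ]] [-0.12167115  0.50952882  1.08211295] [-0.55785272  0.76526105 -0.26250362  0.18511543]
supply []
bay [(0.56, [295.0, 157.0, 129.0, 90.0])]
bumper_left [(0.96, [334.0, 187.0, 57.0, 23.0])]
panel []
shelf_edge [(0.76, [293.0, 158.0, 128.0, 91.0])]
shell []
dongle [(0.6, [304.0, 287.0, 19.0, 14.0])]
solvent_bottle [(0.59, [378.0, 161.0, 23.0, 42.0])]
parts_box []
```

```bash
python3 - <<'E'
import cv2
a=cv2.imread("pics/scene0.png")[130:340,200:440];b=cv2.imread("pics/top0.png")[90:310,220:440]
cv2.imwrite("pics/a.png",cv2.resize(a,None,fx=3.2,fy=2.8*3.2/2.8*0.89,interpolation=cv2.INTER_CUBIC)[:600,:800]);cv2.imwrite("pics/b.png",cv2.resize(b,(600,600),interpolation=cv2.INTER_CUBIC))
E
```

```text
(no output)
```

View pics/a.png

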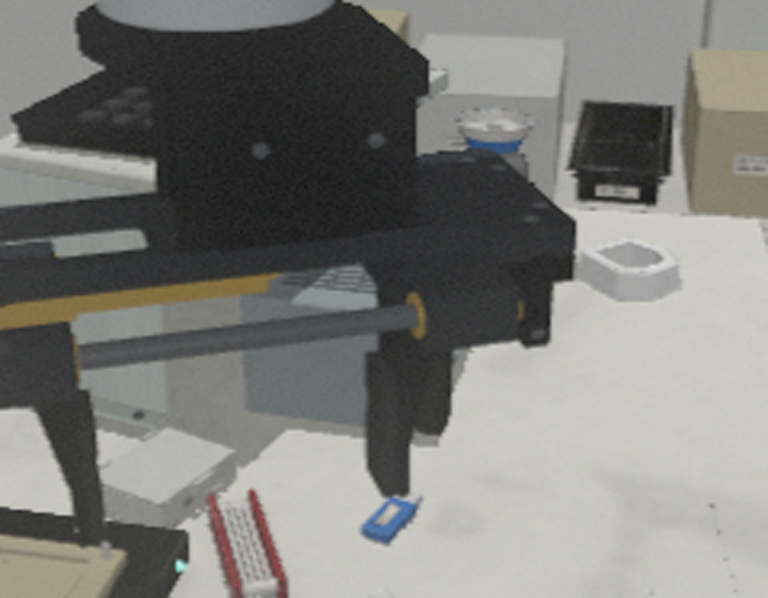

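View pics/b.png

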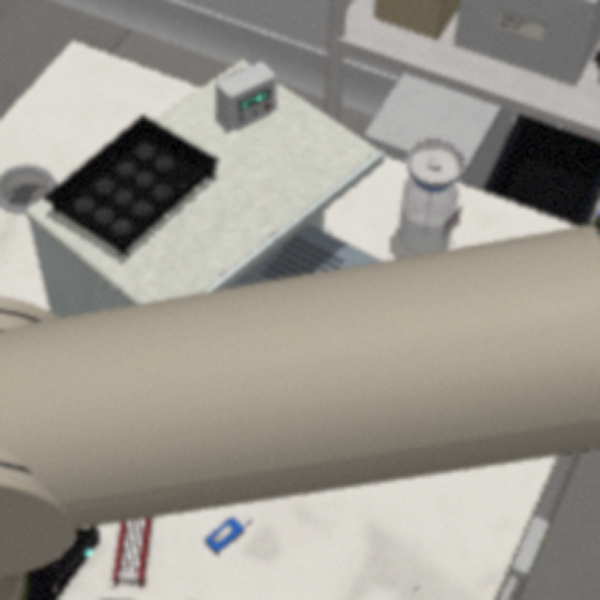

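View pics/top0.png

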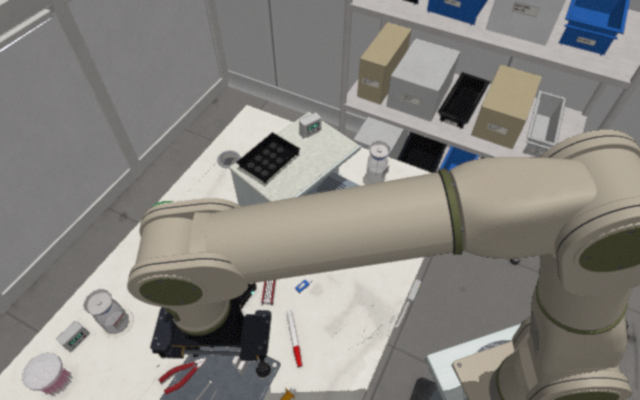

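Top view: shelf corners around (231,167), (360,148), near edge bottom about (270,200), bottle at (378,161), dongle at (304,287). The arm hides the supply, so I'll build the geometry helper and estimate the bay position.

```bash
cat > h.py <<'E'
import numpy as np,cv2
from scipy.spatial.transform import Rotation as R
from bench import r
def P(d,X):
    X=np.atleast_2d(X);c=(X-d["xyz"])@R.from_quat(d["attitude"]).as_matrix();p=c@np.asarray(d["camera_matrix"]).T
    return p[:,:2]/p[:,2:]
def ray(d,uv,z):
    v=R.from_quat(d["attitude"]).as_matrix()@np.linalg.solve(d["camera_matrix"],[uv[0],uv[1],1.]);o=np.asarray(d["xyz"])
    return o+v*(z-o[2])/v[2]
def st():
    s=r.read_state();m=R.from_quat(s["eef_rot"]).as_matrix()
    print("t",round(s["time"],2),"p",np.round(s["ee_pos"],4),"x",m[:,0].round(3),"y",m[:,1].round(3),"z",m[:,2].round(3),"q",np.round(s["joint_positions"],2),"F",np.round(s["ft_force"],1))
    return s
E
python3 - <<'E'
from h import *
d=r.camera("top");st()
print(d["camera_matrix"][0][0])
for uv,z in [((231,167),.189),((360,147.6),.189),((270,200),.189),((308,114),.189),((378,181),0),((304,287),0)]:print(uv,ray(d,uv,z).round(3))
print(P(d,[[0,0,0],[.212,.588,.23],[.6,0,0],[.6,.5,0]]).round())
E
python3 -m pendant '[[0,0,0,0]]'
```

```text
t 1.05 p [0.2124 0.5878 0.2336] x [-0.94  0.34  0.  ] y [0.34 0.94 0.  ] z [-0.  0. -1.] q [-1.25  0.33 -0.06  1.46  0.02  1.35 -0.09] F [-0.9 -0.5 -0.9]
465.66041794225987
(231, 167) [0.687 0.486 0.189]
(360, 147.6) [0.652 0.15  0.189]
(270, 200) [0.556 0.417 0.189]
(308, 114) [0.816 0.244 0.189]
(378, 181) [0.67  0.071 0.   ]
(304, 287) [0.403 0.382 0.   ]
[[522. 397.]
 [223. 352.]
 [409. 193.]
 [242. 236.]]
time: 1.13
ee_pos: [0.2125, 0.5878, 0.2335]
eef_rot: [0.173, 0.985, 0.0, 0.0]
ft_force: [1.2, -0.1, -1.0]
width: 0.0873
grip_force: 0.0
```

```bash
python3 -m pendant '[[0,0,-0.036,0],[0,0,-0.036,-0.117],[0,0,-0.036,-0.117],[0,0,-0.036,-0.117],[0,0,-0.036,-0.117],[0,0,-0.036,-0.117],[0,0,0,-0.117],[0,0,0,0]]' 0 | head -3; python3 - <<'E'
from h import *
s=st()
d=r.camera("scene");cv2.imwrite("pics/s1.png",d["img"][:,:,::-1])
w=r.camera("wrist");cv2.imwrite("pics/w1.png",w["img"][:,:,::-1]);print(w["xyz"],w["attitude"])
for c in("scene",):
  for t in("supply","bay","panel","shell","dongle","parts_box"):
    o=r.outline_of(t,c);print(t,[(round(x["score"],2),np.round(x["bbox"]).tolist()) for x in o[:1]])
g=cv2.resize(d["img"][100:340,150:470,::-1],None,fx=2.5,fy=2.5,interpolation=cv2.INTER_CUBIC);cv2.imwrite("pics/s1c.png",g)
E
```

```text
time: 1.8
ee_pos: [0.2125, 0.5883, 0.4519]
eef_rot: [-0.179, 0.984, 0.002, 0.001]
t 1.8 p [0.2125 0.5883 0.4519] x [-0.936 -0.353 -0.002] y [-0.353  0.936  0.004] z [ 0.001  0.004 -1.   ] q [-1.21  0.33 -0.14  1.01  0.05  1.8   0.61] F [ 0.1 -0.1 -1. ]
[0.1410989  0.56128259 0.60028926] [0.56574349 0.812701   0.1146458  0.07942123]
supply [(0.56, [316.0, 240.0, 86.0, 85.0])]
bay [(0.96, [267.0, 209.0, 144.0, 149.0])]
panel [(0.61, [345.0, 232.0, 16.0, 48.0])]
shell [(0.78, [396.0, 224.0, 31.0, 23.0])]
dongle [(0.59, [321.0, 312.0, 16.0, 12.0])]
parts_box [(0.74, [252.0, 298.0, 48.0, 38.0])]
```

View pics/s1c.png

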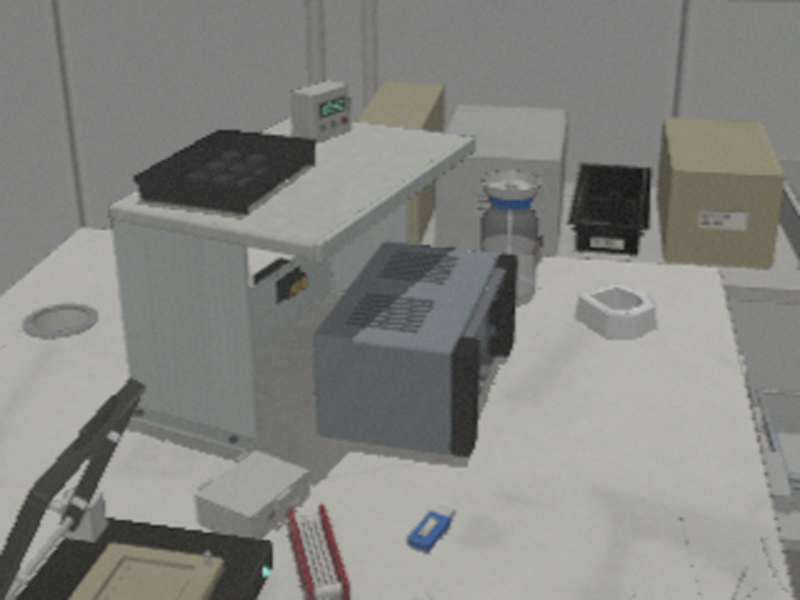

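The scene view shows the bay clear. Crop pixels: shelf near edge from (320,250) to (475,143), supply leading-left edge at (317,338)-(320,435), left bumper near edge at (478,340)-(472,455). Right-hand near corner at (517,257).

```bash
cat >> h.py <<'E'
from scipy.optimize import least_squares
def W(p,X):
    c,s=np.cos(p[2]),np.sin(p[2]);X=np.asarray(X,float);return np.c_[p[0]+c*X[:,0]-s*X[:,1],p[1]+s*X[:,0]+c*X[:,1],X[:,2]]
def fit(d,X,uv,p0):
    s=least_squares(lambda p:(P(d,W(p,X))-uv).ravel(),p0,loss="soft_l1");return s.x,s.fun.reshape(-1,2) if 0 else (P(d,W(s.x,X))-uv)
def rel(b,s):
    c,n=np.cos(b[2]),np.sin(b[2]);dx,dy=s[0]-b[0],s[1]-b[1]
    return np.array([c*dx+n*dy,-n*dx+c*dy,np.degrees(s[2]-b[2])])
E
python3 - <<'E'
from h import *
d=r.camera("scene")
f=lambda L:np.array(L)/2.5+[150,100]
b,e=fit(d,[(-.155,.145,.189),(-.155,.145,.175),(-.155,-.145,.189),(.04,.145,.189)],f([(320,246),(320,258),(475,139),(114,208)]),[.74,.34,.35])
print("bay",b.round(4),np.degrees(b[2]).round(2),e.round(1).tolist())
s,e=fit(d,[(.065,.1,.095),(.065,.1,0),(-.065,.1,.095),(-.065,.1,0),(.065,-.1,.095),(-.065,-.1,.095),(-.065,-.1,0)],f([(317,338),(320,437),(478,340),(472,455),(385,243),(517,257),(513,350)]),[.55,.25,.35])
print("sup",s.round(4),np.degrees(s[2]).round(2),e.round(1).tolist());print("rel",rel(b,s).round(4))
for n,uv in [("shell",(396,230)),("dongle",(321,313)),("box",(252,305))]:
    q=ray(d,uv,0);print(n,q.round(3),rel(b,[*q[:2],0])[:2].round(3))
np.save("b.npy",b)
print("bumpers",W(s,[(-.065,.085,0),(-.065,-.085,0)]).round(3),"in bay",[rel(b,[*x[:2],0])[:2].round(3) for x in W(s,[(-.065,.085,0),(-.065,-.085,0)])])
E
```

```text
bay [0.7232 0.3461 0.4996] 28.63 [[0.2, -0.3], [0.4, 2.1], [0.5, -1.4], [-3.6, -1.7]]
sup [0.5736 0.265  0.7065] 40.48 [[-0.8, -1.4], [-0.3, 0.3], [-0.0, 5.3], [1.4, 1.6], [-1.2, -1.7], [0.5, -2.2], [0.7, -2.8]]
rel [-1.70200e-01  5.00000e-04  1.18522e+01]
shell [0.559 0.042 0.   ] [-0.289 -0.188]
dongle [0.407 0.385 0.   ] [-0.259  0.185]
box [0.5   0.473 0.   ] [-0.135  0.218]
bumpers [[0.469 0.287 0.   ]
 [0.579 0.158 0.   ]] in bay [array([-0.251,  0.07 ]), array([-0.216, -0.096])]
```

```bash
python3 - <<'E'
from h import *
d=r.camera("scene");b=np.load("b.npy")
g=cv2.resize(d["img"][145:295,190:370,::-1],None,fx=4,fy=4,interpolation=cv2.INTER_CUBIC)
cv2.imwrite("pics/z.png",g)
o=r.outline_of("supply","scene")
for x in o: print(x["score"],x["bbox"],x["mask"].sum())
m=o[0]["mask"]
for c in cv2.findContours(m.astype(np.uint8),0,2)[0]: print(((cv2.approxPolyDP(c,3,True)[:,0]-[190,145])*4).tolist())
E
```

```text
0.7 [316.6, 241.2, 84.9, 88.3] 5529
[[448, 208], [340, 356], [344, 508], [580, 552], [600, 528], [620, 400], [660, 352], [668, 240]]
```

View pics/z.png

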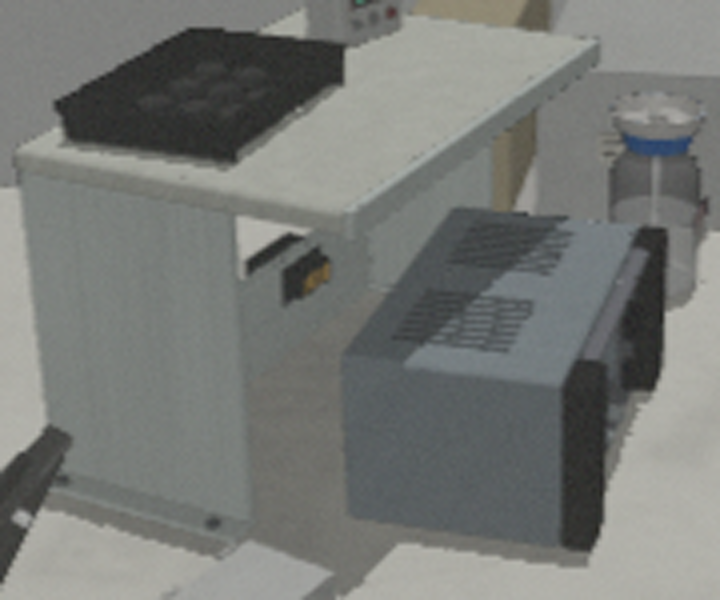

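```bash
python3 - <<'E'
from h import *
d=r.camera("scene")
f=lambda L:np.array(L)/4+[190-.4,145-.4]
b,e=fit(d,[(-.155,.145,.189),(-.155,.145,.175),(-.155,-.145,.189),(-.155,-.145,.175),(.04,.145,.189),(.04,.145,.175)],f([(345,212),(345,235),(600,40),(600,62),(16,156),(21,175)]),[.74,.34,.35])
print("bay",b.round(4),np.degrees(b[2]).round(2),e.round(1).tolist())
s,e=fit(d,[(.065,.1,.095),(.065,.1,0),(.065,-.1,.095),(-.065,-.1,.095),(-.065,-.1,0),(-.065,.07,.095),(-.065,.07,0),(-.065,.1,0)],f([(345,355),(348,516),(455,208),(665,230),(660,388),(605,362),(598,548),(583,552)]),[.55,.25,.35])
print("sup",s.round(4),np.degrees(s[2]).round(2),e.round(1).tolist());print("rel",rel(b,s).round(4))
np.save("b.npy",b)
g=cv2.imread("pics/z.png")
def dr(p,X,E,c):
    q=((P(d,W(p,X))-[190-.4,145-.4])*4).astype(int)
    for i,j in E:cv2.line(g,tuple(map(int,q[i])),tuple(map(int,q[j])),c,1)
E12=[(0,1),(1,3),(3,2),(2,0),(4,5),(5,7),(7,6),(6,4),(0,4),(1,5),(2,6),(3,7)]
dr(s,[(x,y,z) for x in(-.065,.065) for y in(-.1,.1) for z in(0,.095)],E12,(0,0,255))
dr(b,[(x,y,z) for x in(-.155,.04) for y in(-.145,.145) for z in(.175,.189)],E12,(0,200,0))
dr(b,[(0,-.133,0),(0,.133,0),(0,.133,.06),(0,-.133,.06)],[(0,1),(1,2),(2,3),(3,0)],(255,0,255))
dr(b,[(-.085,.133,0),(-.085,.143,0),(-.085,.143,.175),(.04,.143,0)],[(0,1),(1,2),(1,3)],(255,0,0))
cv2.imwrite("pics/z2.png",g)
E
```

```text
bay [0.7265 0.3455 0.4904] 28.1 [[0.6, 0.0], [0.8, 1.4], [0.5, -0.5], [0.3, -0.3], [-2.4, -2.8], [-2.8, -1.0]]
sup [0.5741 0.2693 0.6715] 38.48 [[-3.2, 0.2], [-2.1, 1.2], [-0.5, -0.9], [1.2, -0.6], [1.0, -3.4], [-0.2, -0.1], [0.6, -5.2], [0.9, 1.9]]
rel [-1.70300e-01  4.50000e-03  1.03795e+01]
```

View pics/z2.png

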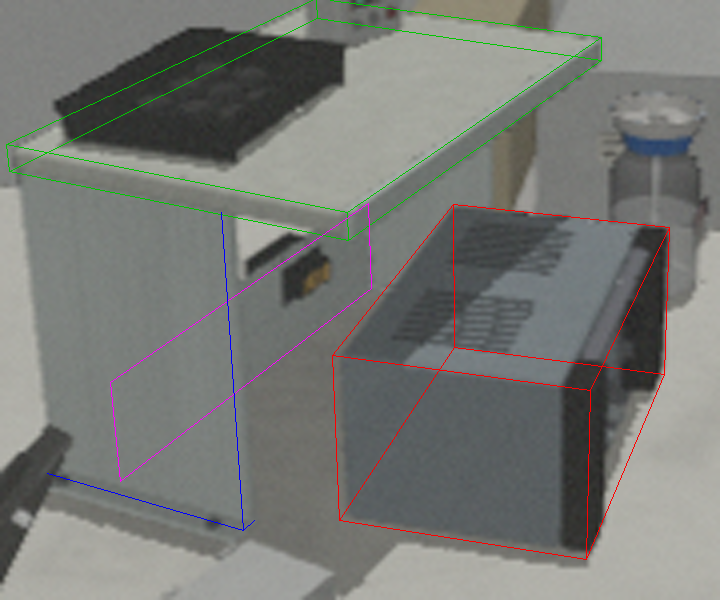

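```bash
python3 -m pendant '[[-0.0177,-0.0334,0,0],[-0.0177,-0.0334,0,0],[-0.0177,-0.0334,0,0],[-0.0177,-0.0334,0,0],[-0.0177,-0.0334,0,0],[-0.0177,-0.0334,0,0],[-0.0177,-0.0334,0,0],[-0.0177,-0.0334,0,0]]' 0 | head -3; python3 -m pendant '[[-0.0177,-0.0334,0,0],[-0.0177,-0.0334,0,0],[-0.0177,-0.0334,0,0],[-0.0177,-0.0334,0,0],[0,0,0,-0.065],[0,0,0,-0.065]]' | head -3; python3 - <<'E'
from h import *
st();w=r.camera("wrist");cv2.imwrite("pics/w2.png",w["img"][:,:,::-1]);print(w["xyz"])
E
python3 -m pendant '[[-0.04,0,0,0],[-0.04,0,0,0],[-0.04,0,0,0],[-0.04,0,0,0],[-0.04,0,0,0],[-0.04,0,0,0],[-0.04,0,0,0],[-0.04,0,0,0]]' |head -3; python3 -c "from h import *;st()"
```

```text
time: 3.07
ee_pos: [0.4392, 0.385, 0.4499]
eef_rot: [-0.177, 0.984, 0.0, 0.0]
time: 3.57
ee_pos: [0.5528, 0.2833, 0.449]
eef_rot: [-0.239, 0.971, -0.001, -0.0]
t 3.57 p [0.5528 0.2833 0.449 ] x [-0.886 -0.464  0.001] y [-0.464  0.886 -0.001] z [-0.    -0.001 -1.   ] q [-0.62  0.32  0.11  1.04 -0.03  1.79  1.53] F [-0.5  1.3 -0.2]
[0.48538237 0.24803762 0.59954952]
time: 4.28
ee_pos: [0.7071, 0.3476, 0.4355]
eef_rot: [-0.217, 0.976, 0.018, 0.007]
t 4.28 p [0.7071 0.3476 0.4355] x [-0.905 -0.424 -0.022] y [-0.425  0.905  0.032] z [ 0.007  0.039 -0.999] q [-0.58  0.92  0.79  0.2  -0.74  2.05  1.57] F [-0.2 -1.2  0.4]
```

View pics/w2.png

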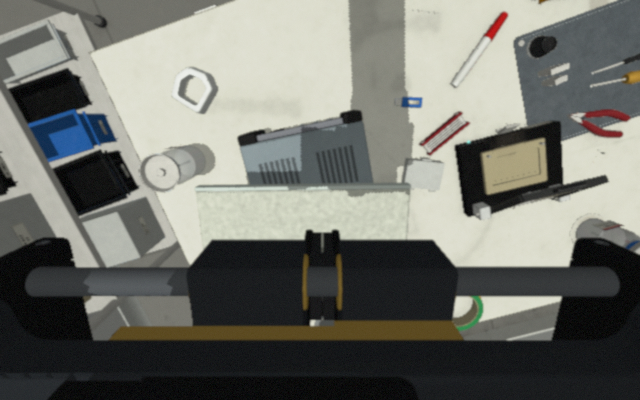

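Wrist view: supply near edge from (239,140) to (361,115), shelf near edge along row 187 from column 197 to 409. The bystanders are clear of the path. I'll push further out to see whether the arm leans at its reach limit.

```bash
for i in 1 2; do python3 -m pendant '[[-0.04,0,0,0],[-0.04,0,0,0],[-0.04,0,0,0],[-0.04,0,0,0]]' >/dev/null; python3 -c "from h import *;st()"; done
```

```text
t 4.62 p [0.7251 0.3459 0.4202] x [-0.912 -0.41  -0.033] y [-0.41   0.911  0.028] z [ 0.019  0.039 -0.999] q [-0.57  1.01  1.33  0.16 -1.27  2.06  1.59] F [-1.   2.9 -0.6]
t 4.95 p [0.7276 0.3477 0.4036] x [-0.909 -0.417 -0.012] y [-0.417  0.908  0.035] z [-0.004  0.037 -0.999] q [-0.56  1.03  1.32  0.16 -1.27  2.06  1.6 ] F [ 0.5 -0.   0.2]
```

```bash
python3 -m pendant '[[0.04,0,0,0],[0.04,0,0,0],[0.04,0,0,0],[0.04,0,0,0],[0.04,0,0,0]]' >/dev/null; python3 -c "from h import *;st()"; for i in 1 2 3; do python3 -m pendant '[[0,0,-0.04,0],[0,0,-0.04,0],[0,0,-0.04,0],[0,0,-0.04,0]]' >/dev/null; python3 -c "from h import *;st()"; done
```

```text
t 5.37 p [0.6217 0.3027 0.4146] x [-0.914 -0.403 -0.044] y [-0.405  0.914  0.033] z [ 0.027  0.048 -0.998] q [-1.11  0.7   1.31  0.98 -0.76  1.83  1.86] F [-0.7  0.5  5. ]
t 5.7 p [0.6204 0.2983 0.51  ] x [-0.914 -0.406 -0.017] y [-0.407  0.913  0.031] z [ 0.003  0.035 -0.999] q [-0.82  0.65  0.94  0.6  -0.62  2.03  1.69] F [ 0.  -0.6 -1.3]
t 6.03 p [0.6081 0.2903 0.5336] x [-0.912 -0.41  -0.011] y [-0.41   0.911  0.033] z [-0.003  0.035 -0.999] q [-0.6   0.57  0.29  0.52 -0.21  2.06  1.54] F [ 1.2  0.3 -2.7]
t 6.37 p [0.5637 0.2656 0.6154] x [-0.906 -0.404 -0.125] y [-0.411  0.911  0.037] z [ 0.098  0.085 -0.992] q [-0.63  0.41  0.29  0.55 -0.18  2.06  1.53] F [-0.3 -0.   0.7]
```

Going up tilts the tool back, as wanted, so I'll continue.

```bash
for i in 1 2 3; do python3 -m pendant '[[0,0,-0.04,0],[0,0,-0.04,0],[0,0,-0.04,0],[0,0,-0.04,0]]' >/dev/null; python3 -c "from h import *;st()"; done
```

```text
t 6.7 p [0.5151 0.2392 0.6853] x [-0.89  -0.392 -0.233] y [-0.412  0.91   0.041] z [ 0.196  0.132 -0.972] q [-0.7   0.27  0.36  0.59 -0.17  2.06  1.53] F [-0.4  0.8 -0.2]
t 7.03 p [0.4619 0.2105 0.7474] x [-0.863 -0.375 -0.34 ] y [-0.413  0.91   0.045] z [ 0.292  0.179 -0.939] q [-0.88  0.14  0.53  0.61 -0.15  2.06  1.53] F [-0.4  1.1  0.6]
t 7.37 p [0.4122 0.1878 0.7954] x [-0.825 -0.364 -0.433] y [-0.426  0.903  0.053] z [ 0.372  0.228 -0.9  ] q [-1.07  0.01  0.57  0.63 -0.03  2.06  1.48] F [ 0.5 -0.1  0.1]
```

```bash
python3 -m pendant '[[0,0,-0.04,0],[0,0,-0.04,0],[0,0,-0.04,0],[0,0,-0.04,0],[0,0,-0.04,0]]' >/dev/null; python3 - <<'E'
from h import *
s=st()
for n in("wrist","scene","top"):
    w=r.camera(n);cv2.imwrite(f"pics/{n}3.png",w["img"][:,:,::-1])
    if n=="wrist":
        T=R.from_quat(s["eef_rot"]);C=R.from_quat(w["attitude"]);o=T.inv().apply(np.array(w["xyz"])-s["ee_pos"]);M=(T.inv()*C).as_quat()
        print(o,M);np.save("hc.npy",np.r_[o,M]);K=w["camera_matrix"];np.save("K.npy",K)
# w2 fit
T=R.from_matrix(np.array([[-.886,-.464,0],[-.464,.886,0],[0,0,-1.]]).T)
d=dict(camera_matrix=np.array(K),xyz=np.array([0.48538237,0.24803762,0.59954952]),attitude=(T*R.from_quat(M)).as_quat())
print("check",np.array([.5528,.2833,.449])+T.apply(o))
b,e=fit(d,[(-.155,.145,.189),(-.155,-.145,.189)],np.array([(409,184.5),(197,184.5)]),[.73,.345,.49]);print(b,e.round(1).tolist())
s,e=fit(d,[(-.065,.1,.095),(-.065,-.1,.095)],np.array([(361,114),(239,141)]),[.57,.26,.67]);print(s,e.round(1).tolist());print(rel(b,s))
E
```

```text
t 7.78 p [0.3896 0.1642 0.8164] x [-0.811 -0.341 -0.476] y [-0.418  0.907  0.062] z [ 0.41   0.249 -0.877] q [-0.39 -0.02 -0.09  0.61 -0.04  2.06  1.48] F [-0.8 -0.8 -0.6]
[ 0.07640922 -0.00021425 -0.15083758] [-0.09856469 -0.09826401  0.69985748  0.70059167]
check [0.48521071 0.2476615  0.59983758]
[0.72236764 0.34424578 0.48360325] [[3.1, 0.1], [-3.1, 0.1]]
[0.57954832 0.27305651 0.69338979] [[1.6, -0.1], [-1.7, 0.3]]
[-1.59542582e-01  3.38136429e-03  1.20198835e+01]
```

View pics/wrist3.png

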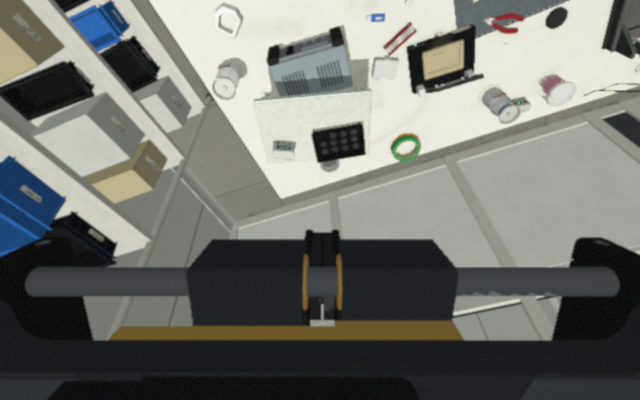

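```bash
python3 -m pendant '[[0,0,-0.04,0],[0,0,-0.04,0],[0,0,-0.04,0],[0,0,-0.04,0],[0,0,-0.04,0],[0,0,-0.04,0]]' >/dev/null; python3 -c "from h import *;st()"
```

```text
t 8.43 p [0.3182 0.1202 0.8658] x [-0.754 -0.3   -0.585] y [-0.416  0.906  0.072] z [ 0.509  0.297 -0.808] q [-0.16 -0.16 -0.14  0.61 -0.17  2.06  1.54] F [-0.7  1.   1.2]
```

```bash
cat >> h.py <<'E'
B=np.array([.7245,.345,.487])
def go(cx,cy,z,b=B):
    "rows needed so the leading finger corner is at bay (cx,cy), TCP height z"
    s=r.read_state();m=R.from_quat(s["eef_rot"]).as_matrix();p=np.array(s["ee_pos"])
    off=m@[-.0095,0,.011];w=W(b,[(cx,cy,0)])[0]-off;w[2]=z
    d=m.T@(w-p);print("tool delta",d.round(4),"n",np.linalg.norm(d)/.0417)
def where(b=B):
    s=r.read_state();m=R.from_quat(s["eef_rot"]).as_matrix();p=np.array(s["ee_pos"])+m@[-.0095,0,.011]
    print("contact in bay",rel(b,[*p[:2],0])[:2].round(4),"z",p[2].round(4),"F",np.round(s["ft_force"],1),"t",round(s["time"],2))
E
python3 -m pendant '[[0,0,0,-0.055]]' >/dev/null; python3 -c "
from h import *
st();go(-.305,.087,.2);go(-.305,.087,.045);where()"
```

```text
t 8.52 p [0.314  0.1194 0.8692] x [-0.725 -0.348 -0.595] y [-0.458  0.888  0.038] z [ 0.515  0.3   -0.803] q [-0.18 -0.16 -0.14  0.61 -0.17  2.06  1.59] F [-1.6 -0.2  0.5]
tool delta [0.2813 0.0706 0.6284] n 16.596517724999664
tool delta [0.3735 0.0647 0.7528] n 20.212913790093044
contact in bay [-0.4542 -0.0073] z 0.866 F [-1.6 -0.2  0.5] t 8.52
```

```bash
for i in 1 2; do python3 -m pendant '[[0.0141,0.0035,0.0314,0],[0.0141,0.0035,0.0314,0],[0.0141,0.0035,0.0314,0],[0.0141,0.0035,0.0314,0],[0.0141,0.0035,0.0314,0],[0.0141,0.0035,0.0314,0],[0.0141,0.0035,0.0314,0],[0.0141,0.0035,0.0314,0]]' >/dev/null;python3 -c "
from h import *
st();go(-.305,.087,.2);go(-.305,.087,.045);where()";done
```

```text
t 9.18 p [0.3641 0.1861 0.6097] x [-0.738 -0.357 -0.573] y [-0.46   0.887  0.04 ] z [ 0.494  0.293 -0.819] q [-0.33 -0.5  -0.13  1.56 -0.1   1.46  1.55] F [0.3 0.5 0.4]
tool delta [0.1759 0.0428 0.3795] n 10.083065966258047
tool delta [0.2647 0.0366 0.5064] n 13.730690656105812
contact in bay [-0.3788  0.0283] z 0.6062 F [0.3 0.5 0.4] t 9.18
t 9.85 p [0.4053 0.252  0.3479] x [-0.746 -0.363 -0.558] y [-0.462  0.886  0.04 ] z [ 0.48   0.288 -0.829] q [-0.42 -0.47 -0.21  2.09 -0.05  0.92  1.42] F [0.2 0.2 0.7]
tool delta [0.0777 0.0138 0.1268] n 3.5824396358321264
tool delta [0.1643 0.0076 0.2553] n 7.281643433524562
contact in bay [-0.3116  0.0672] z 0.3441 F [0.2 0.2 0.7] t 9.85
```

```bash
python3 -m pendant '[[0.0194,0.0035,0.0317,0],[0.0194,0.0035,0.0317,0],[0.0194,0.0035,0.0317,0],[0.0194,0.0035,0.0317,0],[0.0215,-0.0015,0.032,0],[0.0215,-0.0015,0.032,0],[0.0215,-0.0015,0.032,0],[0,0,0,0]]' >/dev/null;python3 - <<'E'
from h import *
st();where();go(-.305,.087,.045)
for n in("scene","wrist","top"):
    w=r.camera(n);cv2.imwrite(f"pics/{n}4.png",w["img"][:,:,::-1])
a=cv2.imread("pics/scene4.png")[130:330,200:420];b=cv2.imread("pics/wrist4.png")
cv2.imwrite("pics/c4.png",np.vstack([cv2.resize(a,None,fx=1.5,fy=1.5)[:300,:],cv2.resize(b[:285],(330,147)),cv2.resize(cv2.imread("pics/top4.png")[100:260,200:440],(330,150))[:150]])if 0 else np.hstack([cv2.resize(a,(440,400)),cv2.resize(b[0:400,140:500],(360,400))]))
E
```

```text
t 10.52 p [0.4027 0.2708 0.1151] x [-0.746 -0.367 -0.556] y [-0.461  0.887  0.033] z [ 0.481  0.281 -0.831] q [-0.19 -0.21 -0.55  2.42  0.06  0.33  1.23] F [-0.5 -0.8  0.8]
contact in bay [-0.3051  0.085 ] z 0.1113 F [-0.5 -0.8  0.8] t 10.52
tool delta [ 0.039  -0.0004  0.0583] n 1.6821389400581197
```

View pics/c4.png

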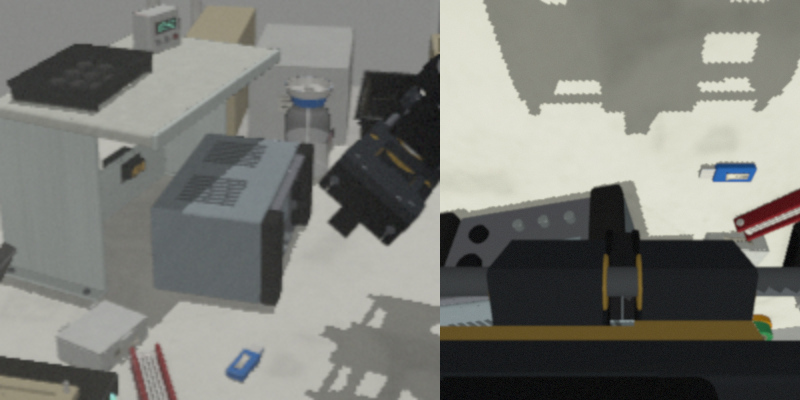

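```bash
cat >> h.py <<'E'
from scipy.optimize import minimize
BX=[(x,y,z) for x in(-.065,.065) for y in(-.1,.1) for z in(0,.095)]
BS=np.array([.7265,.3455,.4904])  # bay as the scene camera sees it
def iou(p,d,m,k=4):
    q=P(d,W(p,BX));h=cv2.convexHull(((q+.5)*k).astype(np.float32)).astype(np.int32)
    a=np.zeros((400*k,640*k),np.uint8);cv2.fillConvexPoly(a,h,1)
    return -(a&m).sum()/max((a|m).sum(),1)
def supply(p0,cam="scene"):
    d=r.camera(cam);o=r.outline_of("supply",cam)
    if not o:print("none");return
    m=cv2.resize(o[0]["mask"].astype(np.uint8),None,fx=4,fy=4,interpolation=0)
    s=minimize(iou,p0,args=(d,m),method="Nelder-Mead",options=dict(initial_simplex=np.array([p0]+[np.add(p0,e) for e in np.diag([.012,.012,.06])]),xatol=1e-4,fatol=1e-4))
    print("score",round(o[0]["score"],2),"iou",round(-s.fun,3),"sup",s.x.round(4),"rel",rel(BS,s.x).round(4));return s.x
E
python3 - <<'E'
from h import *
supply([.577,.271,.68]);supply([.57,.265,.6])
go(-.275,.088,.045)
E
```

```text
score 0.64 iou -0.0 sup [ 0.685  0.447 -0.52 ] rel [ 1.12000e-02  1.09100e-01 -5.78917e+01]
score 0.81 iou -0.0 sup [ 0.438   0.5881 -0.6578] rel [ -0.1402   0.3499 -65.7857]
tool delta [0.0182 0.0008 0.0771] n 1.9003790669216747h.py:37: RuntimeWarning: overflow encountered in scalar negative
  return -(a&m).sum()/max((a|m).sum(),1)
```

```bash
sed -i 's/return -(a&m).sum()\/max((a|m).sum(),1)/return -float((a\&m).sum())\/max(float((a|m).sum()),1)/' h.py
python3 - <<'E'
from h import *
supply([.577,.271,.68]);supply([.57,.265,.6])
E
python3 -m pendant '[[0.0061,0,0.0257,0],[0.0061,0,0.0257,0],[0.0061,0,0.0257,0],[0,0,0,0]]'; python3 -c "
from h import *
st();where();go(-.245,.088,.045)"
```

```text
score 0.84 iou 0.942 sup [0.5773 0.2673 0.7172] rel [-1.68500e-01  1.30000e-03  1.29927e+01]
score 0.88 iou 0.945 sup [0.5775 0.266  0.6961] rel [-1.68900e-01  1.00000e-04  1.17873e+01]
time: 11.4
ee_pos: [0.4215, 0.2753, 0.0672]
eef_rot: [-0.221, 0.931, 0.076, 0.28]
ft_force: [0.4, -0.4, 0.2]
width: 0.0002
grip_force: 0.0
t 11.4 p [0.4215 0.2753 0.0672] x [-0.746 -0.369 -0.555] y [-0.454  0.891  0.018] z [ 0.487  0.266 -0.832] q [ 0.02 -0.03 -0.77  2.4   0.59  0.22  0.74] F [ 0.4 -0.4  0.2]
contact in bay [-0.2864  0.0801] z 0.0634 F [ 0.4 -0.4  0.2] t 11.4
tool delta [-0.0219  0.0082  0.0415] n 1.1427008131473388
```

```bash
python3 -m pendant '[[-0.004,0.004,0.016,0],[-0.004,0.004,0.016,0],[0,0,0,0],[-0.0042,0,0.0028,0],[-0.0042,0,0.0028,0],[0,0,0,0]]'|tail -4; python3 -c "
from h import *
st();where()"; python3 -m pendant '[[-0.0042,0,0.0028,0],[-0.0042,0,0.0028,0],[0,0,0,0]]'|tail -4; python3 -c "
from h import *
where()"; 
```

```text
eef_rot: [-0.22, 0.931, 0.076, 0.28]
ft_force: [0.1, -0.4, -0.7]
width: 0.0008
grip_force: 0.0
t 11.9 p [0.4444 0.2937 0.0532] x [-0.746 -0.368 -0.555] y [-0.453  0.891  0.018] z [ 0.488  0.265 -0.832] q [ 0.    0.1  -0.77  2.35  0.96  0.25  0.4 ] F [ 0.1 -0.4 -0.7]
contact in bay [-0.2575  0.0856] z 0.0493 F [ 0.1 -0.4 -0.7] t 11.9
eef_rot: [-0.221, 0.931, 0.076, 0.28]
ft_force: [-2.9, -0.2, 2.1]
width: 0.0006
grip_force: 1.8
contact in bay [-0.248  0.086] z 0.0485 F [-2.9 -0.2  2.1] t 12.15
```

```bash
python3 -m pendant '[[-0.0042,0,0.0029,0],[-0.0042,0,0.0029,0],[-0.0042,0,0.0029,0],[0,0,0,0]]'|sed -n 4p; python3 -c "
from h import *
where()"; python3 -m pendant '[[-0.0042,0,0.0029,0],[-0.0042,0,0.0029,0],[0,0,0,0]]'|sed -n 4p; python3 - <<'E'
from h import *
where()
supply([.58,.27,.55]);supply([.585,.27,.5])
E
```

```text
ft_force: [-2.7, 0.4, -0.1]
contact in bay [-0.2328  0.0865] z 0.0481 F [-2.7  0.4 -0.1] t 12.48
ft_force: [-3.2, 0.5, -0.8]
contact in bay [-0.2227  0.086 ] z 0.0478 F [-3.2  0.5 -0.8] t 12.73
score 0.92 iou 0.763 sup [0.6016 0.2735 0.6759] rel [-1.44100e-01 -4.70000e-03  1.06285e+01]
score 0.83 iou 0.769 sup [0.6009 0.2733 0.6696] rel [-1.44800e-01 -4.50000e-03  1.02693e+01]
```

```bash
python3 -m pendant '[[-0.0042,0,0.0029,0],[-0.0036,0,0.0025,0],[0,0,0,0],[0.0166,0,-0.011,0],[0.0166,0,-0.011,0],[0,-0.04,0,0],[0,-0.04,0,0],[0,-0.04,0,0]]'|sed -n 4p; python3 -m pendant '[[0,-0.03,0,0],[0,-0.023,0,0],[0,0,0,0]]'|sed -n 4p; python3 - <<'E'
from h import *
st();where()
d=r.camera("scene");cv2.imwrite("pics/s5.png",d["img"][:,:,::-1])
supply([.59,.275,.55]);supply([.585,.27,.47])
E
```

```text
ft_force: [0.0, 0.4, -0.5]
ft_force: [-0.6, 0.5, -0.2]
t 13.85 p [0.5076 0.1771 0.0476] x [-0.754 -0.363 -0.547] y [-0.444  0.896  0.017] z [ 0.484  0.256 -0.837] q [ 0.58  0.18 -0.98  2.32  0.46  0.16  1.24] F [-0.6  0.5 -0.2]
contact in bay [-0.2563 -0.0472] z 0.0436 F [-0.6  0.5 -0.2] t 13.85
score 0.68 iou 0.948 sup [0.6014 0.2679 0.5224] rel [-0.1469 -0.0096  1.8351]
score 0.64 iou 0.947 sup [0.602  0.2684 0.5198] rel [-0.1462 -0.0094  1.6822]
```

```bash
python3 -m pendant '[[0,-0.026,0,0],[0,-0.025,0,0],[0,0,0,0],[-0.0125,0,0.0083,0],[-0.0125,0,0.0083,0],[0,0,0,0]]'|sed -n 4p; python3 -c "
from h import *
st();where();go(-.205,-.098,.047);go(-.18,-.083,.047)"
```

```text
ft_force: [0.3, -0.0, 0.1]
t 14.6 p [0.5558 0.156  0.0474] x [-0.747 -0.374 -0.55 ] y [-0.458  0.889  0.018] z [ 0.482  0.265 -0.835] q [ 0.62  0.29 -0.94  2.22  0.49  0.2   1.35] F [ 0.3 -0.   0.1]
contact in bay [-0.2236 -0.0882] z 0.0434 F [ 0.3 -0.   0.1] t 14.6
tool delta [-0.0155 -0.0096  0.0105] n 0.5043899663398501
tool delta [-0.0361  0.0056  0.0244] n 1.0524817598503966
```

```bash
python3 -m pendant '[[0,-0.01,0,0],[-0.0042,0,0.0028,0],[-0.0042,0,0.0028,0],[-0.0042,0,0.0028,0],[0,0,0,0]]'|sed -n 4p; python3 -c "
from h import *
where()"; python3 -m pendant '[[-0.0042,0.002,0.0028,0],[-0.0042,0.002,0.0028,0],[-0.0042,0.002,0.0028,0],[-0.0042,0.002,0.0028,0],[-0.0042,0.002,0.0028,0],[0,0,0,0]]'|sed -n 4p; python3 - <<'E'
from h import *
where()
supply([.61,.27,.65]);supply([.615,.275,.6])
E
```

```text
ft_force: [-0.0, -0.2, -0.3]
contact in bay [-0.2107 -0.0995] z 0.0421 F [-0.  -0.2 -0.3] t 15.02
ft_force: [-1.6, -3.8, -0.2]
contact in bay [-0.1867 -0.0913] z 0.0413 F [-1.6 -3.8 -0.2] t 15.52
score 0.81 iou 0.919 sup [0.6114 0.2854 0.6211] rel [-1.2990e-01  1.2000e-03  7.4862e+00]
score 0.85 iou 0.942 sup [0.61   0.2863 0.616 ] rel [-1.3060e-01  2.6000e-03  7.1972e+00]
```

```bash
python3 -m pendant '[[0.0166,0,-0.011,0],[0.02,0,-0.0135,0],[0,0.03,0,0],[0,0.03,0,0],[0,0.03,0,0],[0,0.03,0,0],[0,0.03,0,0],[0,0.03,0,0]]'|sed -n 4p; python3 -m pendant '[[0,0,0,0]]'|sed -n 4p; python3 -c "
from h import *
st();where();supply([.61,.285,.61]);go(-.213,.088,.046)"
```

```text
ft_force: [0.9, -0.8, -0.6]
ft_force: [0.2, -0.5, 0.1]
t 16.47 p [0.4767 0.2978 0.0496] x [-0.746 -0.379 -0.548] y [-0.465  0.885  0.022] z [ 0.477  0.271 -0.836] q [-0.14  0.16 -0.58  2.28  0.88  0.23  0.55] F [ 0.2 -0.5  0.1]
contact in bay [-0.2271  0.0743] z 0.0456 F [ 0.2 -0.5  0.1] t 16.47
score 0.97 iou 0.876 sup [0.6115 0.2848 0.6256] rel [-1.3000e-01  6.0000e-04  7.7467e+00]
tool delta [-0.0106  0.0205  0.0104] n 0.6069982831370284
```

```bash
python3 -m pendant '[[0,0.017,0.001,0],[-0.0106,0.003,0.009,0],[0,0,0,0],[-0.0042,0.0015,0.0028,0],[-0.0042,0.0015,0.0028,0],[-0.0042,0.0015,0.0028,0],[0,0,0,0]]'|sed -n 4p; python3 -c "
from h import *
where()"; python3 -m pendant '[[-0.0042,0.0015,0.0028,0],[-0.0042,0.0015,0.0028,0],[-0.0042,0.0015,0.0028,0],[-0.0042,0.0015,0.0028,0],[0,0,0,0]]'|sed -n 4p; python3 - <<'E'
from h import *
where();st()
E
```

```text
ft_force: [-4.2, -0.7, 0.3]
contact in bay [-0.1982  0.0878] z 0.0411 F [-4.2 -0.7  0.3] t 17.15
ft_force: [-2.9, 0.1, 0.2]
contact in bay [-0.1781  0.0939] z 0.0409 F [-2.9  0.1  0.2] t 17.57
t 17.57 p [0.5108 0.3382 0.045 ] x [-0.752 -0.373 -0.544] y [-0.455  0.89   0.018] z [ 0.477  0.26  -0.839] q [-0.22  0.27 -0.54  2.16  0.98  0.3   0.44] F [-2.9  0.1  0.2]
```

Back off and move to the right side, measuring there.

```bash
python3 -m pendant '[[0.0166,0,-0.011,0],[0.0166,0,-0.011,0],[0,-0.03,0,0],[0,-0.03,0,0],[0,-0.03,0,0],[0,-0.03,0,0],[0,-0.03,0,0],[0,-0.03,0,0]]'|sed -n 4p; python3 -m pendant '[[0,-0.015,0,0],[0,0,0,0],[0,0,0,0]]'|sed -n 4p; python3 - <<'E'
from h import *
st();where()
s=supply([.62,.28,.5]);supply([.625,.285,.45])
E
```

```text
ft_force: [0.1, 0.2, -0.3]
ft_force: [0.5, -0.3, -0.5]
t 18.48 p [0.5592 0.1557 0.0421] x [-0.753 -0.37  -0.543] y [-0.451  0.892  0.017] z [ 0.478  0.258 -0.839] q [ 0.55  0.29 -0.88  2.21  0.48  0.19  1.35] F [ 0.5 -0.3 -0.5]
contact in bay [-0.2207 -0.0901] z 0.0381 F [ 0.5 -0.3 -0.5] t 18.48
score 0.85 iou 0.915 sup [0.6231 0.287  0.4871] rel [-0.1188 -0.0029 -0.1906]
score 0.79 iou 0.916 sup [0.6225 0.2857 0.501 ] rel [-0.1199 -0.0038  0.6089]
```

```bash
cat >> h.py <<'E'
SL=[[(x,y,z) for x in(-.155,.04) for y in(-.145,.145) for z in(.175,.189)],[(x,y,z) for x in(-.085,.04) for y in(.133,.143) for z in(0,.175)]]
def iou(p,d,m,k=4):
    def ply(X):return cv2.convexHull(((X+.5)*k).astype(np.float32)).astype(np.int32)
    a=np.zeros((400*k,640*k),np.uint8);cv2.fillConvexPoly(a,ply(P(d,W(p,BX))),1)
    for q in SL:cv2.fillConvexPoly(a,ply(P(d,W(BS,q))),0)
    return -float((a&m).sum())/max(float((a|m).sum()),1)
E
python3 - <<'E'
from h import *
supply([.62,.28,.5]);supply([.625,.285,.45])
E
python3 -m pendant '[[-0.0105,0,0.0065,0],[-0.0105,0,0.0065,0],[-0.0105,-0.002,0.0065,0],[0,0,0,0],[-0.0042,0.001,0.0028,0],[0,0,0,0]]'|sed -n 4p; python3 -c "
from h import *
where()"; python3 -m pendant '[[-0.0042,0.001,0.0028,0],[-0.0042,0.001,0.0028,0],[-0.0042,0.001,0.0028,0],[0,0,0,0]]'|sed -n 4p; python3 - <<'E'
from h import *
where()
supply([.635,.29,.58]);supply([.63,.3,.52])
E
```

```text
score 0.92 iou 0.937 sup [0.6269 0.2913 0.4095] rel [-1.1340e-01 -9.0000e-04 -4.6375e+00]
none
ft_force: [-2.4, -3.5, -0.5]
contact in bay [-0.1791 -0.0898] z 0.0381 F [-2.4 -3.5 -0.5] t 19.38
ft_force: [-2.2, -4.8, 0.0]
contact in bay [-0.1641 -0.0878] z 0.0379 F [-2.2 -4.8  0. ] t 19.72
score 0.71 iou 0.928 sup [0.6363 0.3058 0.5661] rel [-0.0983  0.0075  4.3386]
score 0.87 iou 0.932 sup [0.6378 0.3049 0.5605] rel [-0.0973  0.0059  4.0167]
```

```bash
cat >> h.py <<'E'
def yfit(x,yaw,n=2):
    "y of supply in bay from scene mask, x and yaw (deg, bay frame) given by touch"
    for _ in range(n):
        d=r.camera("scene");o=r.outline_of("supply","scene")
        if not o:continue
        m=cv2.resize(o[0]["mask"].astype(np.uint8),None,fx=4,fy=4,interpolation=0)
        ys=np.arange(-.02,.0201,.001);f=[iou([*W(BS,[(x,y,0)])[0][:2],BS[2]+np.radians(yaw)],d,m) for y in ys]
        k=int(np.argmin(f));print("y",ys[k].round(3),"iou",round(-f[k],3),"sc",round(o[0]["score"],2),"bbox",np.round(o[0]["bbox"],1))
E
python3 -m pendant '[[0.0166,0,-0.012,0],[0.0166,0,-0.012,0],[0,0.03,0,0],[0,0.03,0,0],[0,0.03,0,0],[0,0.03,0,0],[0,0.03,0,0],[0,0.03,0,0]]'|sed -n 4p; python3 - <<'E'
from h import *
st();where();go(-.195,.088,.046)
yfit(-.1055,4.4);supply([.635,.3,.56])
E
```

```text
ft_force: [-0.0, -0.1, -0.7]
t 20.58 p [0.4955 0.3174 0.0478] x [-0.751 -0.374 -0.544] y [-0.456  0.89   0.017] z [ 0.477  0.261 -0.839] q [-0.27  0.2  -0.46  2.22  0.89  0.26  0.53] F [-0.  -0.1 -0.7]
contact in bay [-0.2013  0.0826] z 0.0438 F [-0.  -0.1 -0.7] t 20.58
tool delta [-0.0042  0.0054  0.005 ] n 0.2034738118319695
y 0.009 iou 0.816 sc 0.82 bbox [292.6 237.3  85.   80.7]
y 0.009 iou 0.817 sc 0.91 bbox [291.9 234.   83.2  78.3]
score 0.96 iou 0.863 sup [0.6433 0.3113 0.6503] rel [-8.9500e-02  9.1000e-03  9.1595e+00]
```

```bash
python3 -m pendant '[[-0.0084,0.005,0.0065,0],[-0.0084,0,0.0056,0],[0,0,0,0],[-0.0042,0,0.0028,0],[0,0,0,0]]'|sed -n 4p; python3 -c "
from h import *
where()"; python3 -m pendant '[[-0.0042,0,0.0028,0],[-0.0042,0,0.0028,0],[-0.0042,0,0.0028,0],[-0.0042,0,0.0028,0],[0,0,0,0]]'|sed -n 4p; python3 - <<'E'
from h import *
where();st()
E
```

```text
ft_force: [-0.5, 0.4, -0.2]
contact in bay [-0.1752  0.0842] z 0.0418 F [-0.5  0.4 -0.2] t 21.3
ft_force: [-4.6, 0.9, 1.7]
contact in bay [-0.1558  0.086 ] z 0.0412 F [-4.6  0.9  1.7] t 21.72
t 21.72 p [0.5342 0.3417 0.0453] x [-0.752 -0.376 -0.541] y [-0.456  0.89   0.017] z [ 0.475  0.26  -0.841] q [-0.27  0.3  -0.46  2.11  0.89  0.29  0.56] F [-4.6  0.9  1.7]
```

```bash
python3 -m pendant '[[0.0166,0,-0.011,0],[0.0166,0,-0.011,0],[0,-0.03,0,0],[0,-0.03,0,0],[0,-0.03,0,0],[0,-0.03,0,0],[0,-0.03,0,0],[0,-0.026,0,0]]'|sed -n 4p; python3 -m pendant '[[0,0,0,0],[0,0,0,0]]'|sed -n 4p; python3 - <<'E'
from h import *
st();where();yfit(-.094,-1.5)
d=r.camera("scene");s=[*W(BS,[(-.094,0,0)])[0][:2],BS[2]-.026]
g=cv2.resize(d["img"][165:285,220:360,::-1],None,fx=5,fy=5,interpolation=cv2.INTER_CUBIC)
def dr(p,X,E,c):
    q=((P(d,W(p,X))-[219.6,164.6])*5).astype(int)
    for i,j in E:cv2.line(g,tuple(map(int,q[i])),tuple(map(int,q[j])),c,1)
E12=[(0,1),(1,3),(3,2),(2,0),(4,5),(5,7),(7,6),(6,4),(0,4),(1,5),(2,6),(3,7)]
dr(s,BX,E12,(0,0,255));dr(BS,SL[0],E12,(0,200,0));dr(BS,SL[1],E12,(255,0,0))
cv2.imwrite("pics/z6.png",g)
E
```

```text
ft_force: [0.6, 0.0, -0.3]
ft_force: [-0.9, 0.6, 0.1]
t 22.55 p [0.578  0.1678 0.0429] x [-0.755 -0.37  -0.541] y [-0.45   0.893  0.017] z [ 0.477  0.256 -0.841] q [ 0.43  0.31 -0.78  2.17  0.47  0.2   1.33] F [-0.9  0.6  0.1]
contact in bay [-0.1985 -0.0882] z 0.0388 F [-0.9  0.6  0.1] t 22.55
y 0.007 iou 0.918 sc 0.75 bbox [292.2 233.8  84.2  81.9]
y 0.007 iou 0.922 sc 0.78 bbox [292.6 234.3  85.3  78.3]
```

View pics/z6.png

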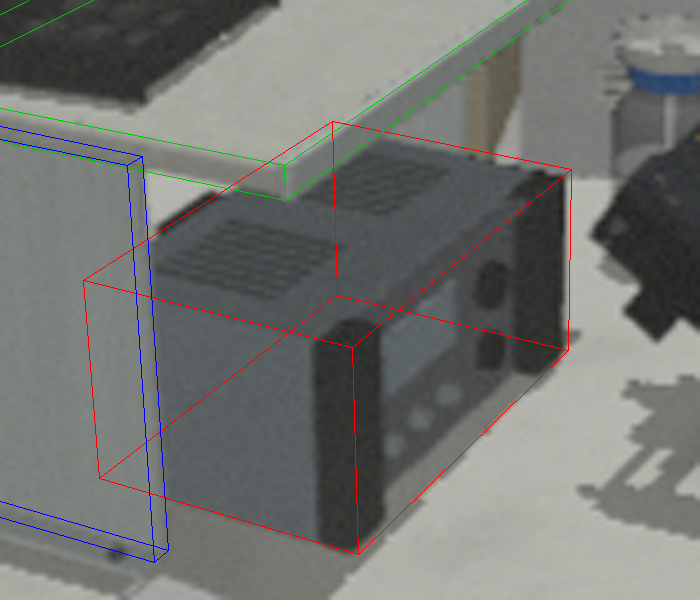

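The scene crop shows the left side's bottom edge on the model line for y≈0, and the shelf corner matches at (284,165). So the supply is centred to within a few mm; I'll continue with the right bumper.

```bash
python3 -m pendant '[[-0.0105,-0.001,0.0068,0],[-0.0105,-0.001,0.0068,0],[-0.0063,0,0.004,0],[0,0,0,0],[-0.0034,0,0.0022,0],[0,0,0,0]]'|sed -n 4p; python3 -c "
from h import *
where()"; python3 -m pendant '[[-0.0042,0,0.0028,0],[-0.0042,0,0.0028,0],[0,0,0,0]]'|sed -n 4p; python3 - <<'E'
from h import *
where();st()
E
```

```text
ft_force: [0.3, 0.1, -0.2]
contact in bay [-0.1615 -0.0864] z 0.0387 F [ 0.3  0.1 -0.2] t 23.3
ft_force: [-2.8, -4.5, 1.8]
contact in bay [-0.1521 -0.0887] z 0.0383 F [-2.8 -4.5  1.8] t 23.55
t 23.55 p [0.6193 0.189  0.0424] x [-0.754 -0.375 -0.54 ] y [-0.454  0.891  0.015] z [ 0.475  0.256 -0.842] q [ 0.3   0.38 -0.69  2.06  0.53  0.24  1.28] F [-2.8 -4.5  1.8]
```

```bash
python3 -m pendant '[[-0.0042,0,0.0028,0],[-0.0042,0,0.0028,0],[0,0,0,0]]'|sed -n 4p; python3 -c "
from h import *
where()"; python3 -m pendant '[[0.0166,0,-0.011,0],[0.0166,0,-0.011,0],[0,0.03,0,0],[0,0.03,0,0],[0,0.03,0,0],[0,0.03,0,0],[0,0.03,0,0],[0,0.028,0,0]]'|sed -n 4p;  python3 -m pendant '[[0,0,0,0]]'|sed -n 4p; python3 - <<'E'
from h import *
where();st();go(-.165,.087,.045)
E
```

```text
ft_force: [-2.5, -5.9, 2.0]
contact in bay [-0.142  -0.0895] z 0.0381 F [-2.5 -5.9  2. ] t 23.8
ft_force: [0.6, -0.0, 0.4]
ft_force: [-0.6, 1.0, -0.1]
contact in bay [-0.1784  0.0931] z 0.0428 F [-0.6  1.  -0.1] t 24.55
t 24.55 p [0.5109 0.3373 0.0468] x [-0.748 -0.381 -0.543] y [-0.464  0.886  0.018] z [ 0.474  0.266 -0.84 ] q [-0.36  0.24 -0.38  2.17  0.85  0.26  0.57] F [-0.6  1.  -0.1]
tool delta [-0.0104 -0.0061  0.0088] n 0.35715048262985977
```

```bash
python3 -m pendant '[[-0.0104,-0.006,0.0088,0],[-0.0063,0,0.0042,0],[0,0,0,0],[-0.0042,0,0.0028,0],[0,0,0,0]]'|sed -n 4p; python3 -c "
from h import *
where()"; python3 -m pendant '[[-0.0042,0,0.0028,0],[-0.0042,0,0.0028,0],[0,0,0,0]]'|sed -n 4p; python3 -c "
from h import *
where()"; python3 -m pendant '[[-0.0025,0,0.0017,0],[-0.0025,0,0.0017,0],[0,0,0,0]]'|sed -n 4p; python3 - <<'E'
from h import *
where();st()
E
```

```text
ft_force: [-2.8, -2.0, 3.0]
contact in bay [-0.1527  0.0778] z 0.0391 F [-2.8 -2.   3. ] t 24.97
ft_force: [-3.8, -0.2, 1.3]
contact in bay [-0.1427  0.0787] z 0.0391 F [-3.8 -0.2  1.3] t 25.22
ft_force: [-8.4, -0.5, 3.4]
contact in bay [-0.1372  0.0791] z 0.0388 F [-8.4 -0.5  3.4] t 25.47
t 25.47 p [0.5538 0.3443 0.0429] x [-0.753 -0.376 -0.54 ] y [-0.456  0.89   0.017] z [ 0.474  0.259 -0.842] q [-0.33  0.32 -0.38  2.07  0.82  0.28  0.64] F [-8.4 -0.5  3.4]
```

```bash
python3 -m pendant '[[-0.0017,0,0.0011,0],[0,0,0,0]]'|sed -n 4p; python3 -c "
from h import *
where()"; python3 -m pendant '[[-0.0017,0,0.0011,0],[0,0,0,0]]'|sed -n 4p; python3 - <<'E'
from h import *
where();
for t in ("contact_left","contact_right","bay"):
    o=r.outline_of(t,"scene");print(t,[(round(x["score"],2),np.round(x["bbox"]).tolist(),int(x["mask"].sum())) for x in o[:2]])
E
```

```text
ft_force: [-10.2, -0.3, 4.8]
contact in bay [-0.1355  0.0793] z 0.0387 F [-10.2  -0.3   4.8] t 25.63
ft_force: [-11.2, -1.4, 4.5]
contact in bay [-0.1336  0.0794] z 0.0387 F [-11.2  -1.4   4.5] t 25.8
contact_left []
contact_right []
bay [(0.77, [265.0, 206.0, 143.0, 147.0], 9750)]
```

```bash
python3 -m pendant '[[0.0166,0,-0.011,0],[0.0125,0,-0.0083,0],[0,-0.03,0,0],[0,-0.03,0,0],[0,-0.03,0,0],[0,-0.03,0,0],[0,-0.03,0,0],[0,-0.017,0,0]]'|sed -n 4p; python3 -m pendant '[[0,0,0,0]]'|sed -n 4p; python3 - <<'E'
from h import *
where();st();go(-.15,-.09,.045);supply([.65,.3,.5]);supply([.66,.31,.46])
d=r.camera("scene");cv2.imwrite("pics/s7.png",d["img"][:,:,::-1])
E
```

```text
ft_force: [-0.7, -1.2, -0.6]
ft_force: [0.6, -0.7, -0.1]
contact in bay [-0.1704 -0.0945] z 0.0369 F [ 0.6 -0.7 -0.1] t 26.7
t 26.7 p [0.6057 0.1754 0.041 ] x [-0.756 -0.369 -0.54 ] y [-0.448  0.894  0.016] z [ 0.478  0.254 -0.841] q [ 0.34  0.36 -0.69  2.1   0.49  0.22  1.32] F [ 0.6 -0.7 -0.1]
tool delta [-0.0192  0.005   0.0077] n 0.5100546087899779
score 0.56 iou 0.937 sup [0.6744 0.3141 0.4148] rel [-6.0700e-02 -3.1000e-03 -4.3313e+00]
score 0.6 iou 0.939 sup [0.6725 0.3133 0.4113] rel [-6.2800e-02 -3.0000e-03 -4.5295e+00]
```

```bash
python3 -m pendant '[[-0.0096,0.0025,0.0039,0],[-0.0096,0.0025,0.0039,0],[0,0,0,0],[-0.0042,0,0.0028,0],[0,0,0,0]]'|sed -n 4p; python3 -c "
from h import *
where()"; for i in 1 2; do python3 -m pendant '[[-0.0021,0,0.0014,0],[0,0,0,0]]'|sed -n 4p; python3 -c "
from h import *
where()";done
```

```text
ft_force: [0.1, -0.4, -0.1]
contact in bay [-0.1437 -0.0825] z 0.041 F [ 0.1 -0.4 -0.1] t 27.37
ft_force: [-0.1, -0.3, -0.2]
contact in bay [-0.1415 -0.0834] z 0.0408 F [-0.1 -0.3 -0.2] t 27.53
ft_force: [-0.8, -0.9, -0.4]
contact in bay [-0.1391 -0.0837] z 0.0406 F [-0.8 -0.9 -0.4] t 27.7
```

```bash
python3 -m pendant '[[0.002,-0.004,-0.0014,0],[-0.0037,0,0.0024,0],[0,0,0,0]]'|sed -n 4p;for i in 1 2 3; do python3 -m pendant '[[-0.0017,0,0.0011,0],[0,0,0,0]]'>/dev/null; python3 -c "
from h import *
where()";done
```

```text
ft_force: [-3.6, -3.8, 0.8]
contact in bay [-0.1362 -0.0894] z 0.04 F [-8.2 -8.3  4.7] t 28.12
contact in bay [-0.1344 -0.0898] z 0.04 F [-7.7 -8.4  6.2] t 28.28
contact in bay [-0.1325 -0.0902] z 0.0399 F [-7.  -9.3  5.4] t 28.45
```

```bash
for i in 1 2 3; do python3 -m pendant '[[-0.0013,0,0.0009,0],[0,0,0,0]]'>/dev/null; python3 -c "
from h import *
where()";done
```

```text
contact in bay [-0.131  -0.0904] z 0.0399 F [ -9.  -11.    7.6] t 28.62
contact in bay [-0.1297 -0.0906] z 0.0397 F [-12.3 -13.3  10.4] t 28.78
contact in bay [-0.1293 -0.0907] z 0.0392 F [-23.7 -17.3  20. ] t 28.95
```

```bash
python3 -m pendant '[[0.0166,0,-0.011,0],[0.0125,0,-0.0083,0],[0,0.03,0,0],[0,0.03,0,0],[0,0.03,0,0],[0,0.03,0,0],[0,0.03,0,0],[0,0.028,0,0]]'>/dev/null;  python3 -m pendant '[[0,0,0,0]]'>/dev/null; python3 - <<'E'
from h import *
where();go(-.142,.088,.045)
E
```

```text
contact in bay [-0.1581  0.0996] z 0.0453 F [-0.6  0.1  0.4] t 29.7
tool delta [-0.0113 -0.0116  0.0122] n 0.4869800776212831
```

```bash
python3 -m pendant '[[0,-0.0116,0.003,0],[-0.0113,0,0.0092,0],[0,0,0,0],[-0.0034,0,0.0022,0],[0,0,0,0]]'>/dev/null; python3 -c "
from h import *
where()"; for i in 1 2 3 4; do python3 -m pendant '[[-0.0017,0,0.0011,0],[0,0,0,0]]'>/dev/null; python3 -c "
from h import *
where()";done
```

```text
contact in bay [-0.1382  0.0787] z 0.0398 F [-0.8 -0.  -0.3] t 30.12
contact in bay [-0.1365  0.0787] z 0.0398 F [-0.6  0.3 -0.4] t 30.28
contact in bay [-0.1346  0.0786] z 0.0397 F [-1.6 -0.1  1.2] t 30.45
contact in bay [-0.1333  0.0788] z 0.0392 F [-8.1 -3.9  6.5] t 30.62
contact in bay [-0.1316  0.0794] z 0.0391 F [-11.   -4.5   7.8] t 30.78
```

```bash
for i in 1 2 3 4; do python3 -m pendant '[[-0.0009,0,0.0006,0],[0,0,0,0]]'>/dev/null; python3 -c "
from h import *
where()";done
```

```text
contact in bay [-0.131   0.0795] z 0.039 F [-17.7  -6.9  12.5] t 30.95
contact in bay [-0.1307  0.0796] z 0.0388 F [-27.1 -11.8  21.8] t 31.12
contact in bay [-0.1304  0.0795] z 0.0386 F [-35.  -17.3  30.3] t 31.28
contact in bay [-0.1298  0.0793] z 0.0385 F [-40.8 -21.2  34.5] t 31.45
```

```bash
python3 -m pendant '[[0.008,0,-0.0053,0],[0.0166,0,-0.011,0],[0,-0.03,0,0],[0,-0.03,0,0],[0,-0.03,0,0],[0,-0.03,0,0],[0,-0.03,0,0],[0,-0.017,0,0]]' >/dev/null; python3 -m pendant '[[0,0,0,0]]'|sed -n 4p; python3 - <<'E'
from h import *
where();go(-.138,-.089,.045);supply([.66,.31,.5]);supply([.665,.315,.46]);yfit(-.065,0)
d=r.camera("scene");cv2.imwrite("pics/s8.png",d["img"][:,:,::-1])
g0=cv2.cvtColor(d["img"],cv2.COLOR_RGB2GRAY).astype(float)
# left-side bottom edge: vertical grey profiles near model line
for x in(-.115,-.105,-.095):
    u,v=P(d,W(BS,[(-.0+x,.1,0)]))[0]; c=int(round(u)); print("model",u.round(1),v.round(1),"col",g0[int(v)-6:int(v)+8,c].astype(int).tolist(),"dv/dy mm",((P(d,W(BS,[(x,.11,0)]))[0]-[u,v])/10).round(2))
E
```

```text
ft_force: [0.5, -0.6, -0.4]
contact in bay [-0.1587 -0.0943] z 0.0371 F [ 0.5 -0.6 -0.4] t 32.2
tool delta [-0.0193  0.0059  0.008 ] n 0.5205588759257509
score 0.74 iou 0.942 sup [0.6774 0.3172 0.4655] rel [-0.0566 -0.0018 -1.427 ]
score 0.69 iou 0.94 sup [0.6754 0.3171 0.4602] rel [-5.8500e-02 -9.0000e-04 -1.7325e+00]
y 0.005 iou 0.92 sc 0.86 bbox [286.  231.8  76.6  75.2]
y 0.005 iou 0.92 sc 0.56 bbox [287.1 231.8  75.2  74.2]
model 274.2 270.3 col [67, 73, 75, 73, 71, 75, 93, 117, 121, 119, 118, 116, 118, 117] dv/dy mm [-0.25  0.24]
model 270.1 269.2 col [93, 94, 92, 97, 93, 96, 102, 117, 120, 119, 116, 118, 115, 118] dv/dy mm [-0.25  0.23]
model 266.0 268.0 col [94, 98, 94, 95, 92, 94, 99, 118, 116, 114, 112, 114, 114, 114] dv/dy mm [-0.26  0.23]
```

```bash
python3 -m pendant '[[-0.0193,0.003,0.008,0],[0,0,0,0],[-0.0034,0,0.0022,0],[0,0,0,0]]'>/dev/null; python3 -c "
from h import *
where()"; for i in 1 2 3 4; do python3 -m pendant '[[-0.0009,0,0.0006,0],[0,0,0,0]]'>/dev/null; python3 -c "
from h import *
where()";done
```

```text
contact in bay [-0.1331 -0.0849] z 0.0411 F [-0.2  0.1 -0. ] t 32.98
contact in bay [-0.1327 -0.0855] z 0.0408 F [ 0.6 -0.4  0.7] t 33.15
contact in bay [-0.1314 -0.0856] z 0.041 F [-0.4  0.8 -0.2] t 33.32
contact in bay [-0.1307 -0.0857] z 0.0407 F [-3.6 -1.2  2. ] t 33.48
contact in bay [-0.1301 -0.0858] z 0.0404 F [-9.  -4.1  7.2] t 33.65
```

```bash
for i in 1 2 3; do python3 -m pendant '[[-0.0009,0,0.0006,0],[0,0,0,0]]'>/dev/null; python3 -c "
from h import *
where()";done
```

```text
contact in bay [-0.1297 -0.0859] z 0.0401 F [-15.8  -7.4  12.1] t 33.82
contact in bay [-0.1295 -0.086 ] z 0.0397 F [-22.6 -10.4  18.4] t 33.98
contact in bay [-0.1293 -0.086 ] z 0.0392 F [-29.5 -13.7  22.3] t 34.15
```

```bash
python3 -m pendant '[[0.008,0,-0.0053,0],[0.0166,0,-0.011,0],[0,0.03,0,0],[0,0.03,0,0],[0,0.03,0,0],[0,0.03,0,0],[0,0.03,0,0],[0,0.024,0,0]]'>/dev/null;  python3 -m pendant '[[0,0,0,0],[-0.0083,-0.004,0.006,0],[-0.0066,0,0.0045,0],[0,0,0,0]]'>/dev/null; python3 - <<'E'
from h import *
where();go(-.1335,.087,.045)
E
```

```text
contact in bay [-0.1332  0.0839] z 0.0437 F [ 0.4 -0.3 -1.1] t 35.15
tool delta [0.0018 0.003  0.0022] n 0.10008780552217073
```

```bash
for i in 1 2 3 4; do python3 -m pendant '[[-0.0009,0,0.0006,0],[0,0,0,0]]'>/dev/null; python3 -c "
from h import *
where()";done
```

```text
contact in bay [-0.1337  0.084 ] z 0.0431 F [-0.6 -0.2 -0.2] t 35.32
contact in bay [-0.1327  0.0842] z 0.0432 F [ 0.5 -0.   0.3] t 35.48
contact in bay [-0.132   0.0842] z 0.0429 F [-3.  -2.2  3.2] t 35.65
contact in bay [-0.1314  0.0843] z 0.0427 F [-9.4 -6.2  6.7] t 35.82
```

```bash
for i in 1 2; do python3 -m pendant '[[-0.0009,0,0.0006,0],[0,0,0,0]]'>/dev/null; python3 -c "
from h import *
where()";done
python3 -m pendant '[[0.008,0,-0.0053,0],[0.0166,0,-0.011,0],[0.0166,0,-0.011,0],[0.02,0,-0.02,0],[0.02,0,-0.02,0],[0,0,-0.03,0],[0,0,-0.03,0],[0,0,-0.03,0]]'>/dev/null;python3 -m pendant '[[0,0,-0.03,0],[0,0,-0.03,0],[0,0,-0.03,0],[0,0,0,0],[0,0,0,0]]';python3 - <<'E'
from h import *
where();supply([.66,.31,.5]);supply([.665,.315,.46]);a=cv2.imread("pics/scene4.png").astype(int);d=r.camera("scene");b=d["img"][:,:,::-1].astype(int)
for t in("shell","dongle","parts_box","solvent_bottle"):
    o=r.outline_of(t,"scene");print(t,[(round(x["score"],2),np.round(x["bbox"]).tolist()) for x in o[:1]])
E
```

```text
contact in bay [-0.131   0.0843] z 0.0424 F [-18.2 -11.1  14.8] t 35.98
contact in bay [-0.1307  0.0843] z 0.0423 F [-27.4 -16.1  22.6] t 36.15
time: 37.23
ee_pos: [0.3839, 0.2607, 0.2092]
eef_rot: [-0.222, 0.933, 0.074, 0.275]
ft_force: [-0.2, 0.9, -0.9]
width: 0.0004
grip_force: 0.0
contact in bay [-0.3265  0.0848] z 0.2052 F [-0.2  0.9 -0.9] t 37.23
score 0.72 iou 0.932 sup [0.6753 0.3173 0.4662] rel [-5.8400e-02 -7.0000e-04 -1.3854e+00]
score 0.69 iou 0.945 sup [0.6757 0.3175 0.4517] rel [-5.8000e-02 -8.0000e-04 -2.2174e+00]
shell [(0.61, [397.0, 224.0, 30.0, 20.0])]
dongle [(0.61, [323.0, 311.0, 15.0, 12.0])]
parts_box [(0.74, [252.0, 297.0, 46.0, 36.0])]
solvent_bottle [(0.86, [355.0, 194.0, 22.0, 55.0])]
```

```bash
python3 -c "
from bench import r
print(r.close_job())"
```

```text
the job is handed in; nothing more can be done
None
```

I walked the supply into the bay and handed the job in at about 37 s; by touch both near corners are hard against the stop, and the camera puts it about 1 mm off centre (good to about ±3 mm). I could not see the two contacts to confirm they are pressed in. The supply met the stop in small steps, but the firmest push reached about 57 N, well above the sliding force. The things around it look unmoved, and the robot is clear of everything.

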